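# Push the stray syrup jars back into line against the copper stop rail

## Robot

A 6-joint arm with a two-finger parallel gripper is mounted at the origin on the work surface. World frame = base frame: x ahead of the robot, y to its left, z up, the work surface at z = 0. Lengths are in m, angles in degrees, forces in N, time in s.
With the tool pointing down it reaches from about 0.4 to 0.825 m from the base axis. Payload 7 kg.
Tool frame: the origin (TCP) lies midway between the tips of the shut fingers; the grasp point (between the pads) lies 19 mm behind it (ctrl.hold_point_z is the distance from the TCP to the grasp point, in m); z points along the fingers, y is the line along which they close (so a half turn about z gives the same grasp; the last joint's range is limited). The gripper opens to 88 mm and grips with 3 to 60 N. Pads are 19 mm wide; open, the fingers measure 130 mm over their backs; the gripper's body (78 mm by 193 mm) begins 47 mm behind the grasp point.
Start: joints at [-60.556, 20.546, 0.682, 0, -70.136, -16.507], TCP at [0.151, -0.658, 0.227] pointing down, gripper open.
Joint ranges: [-176.03, 176.03], [-82.01, 121.73], [-58.28, 71.71], [-173.87, 95.51], [-174.79, -0.11], [-173.66, 173.66]. Speed limits (degrees/s): [136.94, 136.94, 172.46, 180, 180, 180].

## Interface

Orientations are given as [roll, pitch, yaw] about the fixed x, y, z axes, in that order (R = Rz(yaw) Ry(pitch) Rx(roll)).
In Python, from plant import ctrl gives the robot as it stands.
- The arm moves only by the tool apply_moves, never from a script. Its argument "deltas" is a list of rows, each an object with "fingers": the finger opening in mm, from 0 to 87.6; "delta_pos": the shift along the tool's x, y, z in mm, a list of three; "angular": the turn, a rotation vector about the tool's x, y, z in degrees, a list of three. A call has 1 to 10 rows; each row is the pose to reach, as a shift and turn from the pose commanded when the call began, along the tool's axes at that moment; what a row does not reach only later rows make up. A row lasts 1/10 s, in which the tool goes at most 50 mm and 8.59 degrees, less where a joint would pass 70% of its speed; a pose out of reach is approached as far as the arm can. A call with a gripper value outside its range is refused whole. The fingers move at their own pace and stop on an object; the grip force is fixed at half the most. Time passes only in rows, so rows that repeat a pose let the fingers close. It gives the time, the measured TCP pose, the force, the opening and the grip force at its end, in the units of the state.
- ctrl.get_obs(): the state, without advancing time (a new reading comes with each control period).
- ctrl.snapshot(name): name is "scene" or "top" or "wrist"; returns the picture (384x512x3 uint8, red, green, blue); there is no depth.
- ctrl.camera_params(name): a dict with "fx", "fy", "cx", "cy" (pixels), "dist_coeffs" ([k1, k2, p1, p2, k3] as OpenCV has them; the pictures are not rectified), "cam_to_world" (4x4, takes a point from camera to world coordinates); the wrist camera has in their place "mount" (4x4, takes a point from camera to tool coordinates, whose origin is the TCP and whose axes are the flange's). Camera axes: x right, y up, looking along -z (the intrinsics and any distortion apply to the point x, -y, -z); pixel columns grow to the right and rows downward; lengths in m; the calibration is good to about 2 mm. A picture is of the moment at which its call begins: read the wrist's pose just before it. camera_params takes no time and is no camera call.
- ctrl.close_job(): hands the job in; it is judged then, once.
The state is a dict: "clock": time; "joint_pos": joint angles; "qvel": joint speeds; "tau": joint torques, N m; "tool_pos": TCP position; "orientation": TCP orientation; "force": force on the tool from outside, world axes, zero at the start; "moment": the same for the moment, N m; "opening": finger opening in m; "gripper_force": force on a finger pad.
Only numpy, scipy, OpenCV 4.12 (cv2) and the standard library are available. Lean on these libraries where they do the work, as an engineer would, in place of code of your own. Each camera call takes 0.05 s, during which the arm holds its last target. There are 200 camera calls.

## Task

Two jars with orange lids have been left out on the bar. Push each of them along the worktop, without picking it up or tipping it, onto one of the two empty blue-and-white ring marks (either jar on either mark), so that it stands centred on its mark and against the copper stop rail. Leave the green-lidded jar, the carton and the bottle where they are.

Things in the scene. Friction and masses are not known exactly. Their poses are not given: they have to be found in the camera images.
- jar_1: stray screw-lid ingredient jar, amber glass with white paper label and flat orange lid; 66 mm diameter over the lower 60 mm, lid 62 mm diameter, 76 mm high overall, about 0.3 kg. Origin: centre of its underside, z up; round, so its yaw means nothing. Slides on the worktop; starts in front of the rail on the robot's left.
- jar_2: the same as jar_1 (stray orange-lidded jar, same size and origin); starts in front of the rail on the robot's right.
- mark_a: painted blue-and-white ring mark, 66 mm diameter, flush with the worktop, where one jar is to stand. Origin: its centre, on the surface; axes parallel to the dock's. Its far edge lies below the robot-side face of the copper rail, so a jar centred on it touches the rail. It may lie in any of the dock's three bays.
- mark_b: the second ring mark, just like mark_a, in another bay.
- dock: fixed stop rail: straight level 18 mm copper pipe, 460 mm long, axis 20 mm up; four small pumps, tops 88 mm up, stand 60 mm behind its face. Origin: on the worktop below the middle of the rail's robot-side face; x away from the robot square to the rail, y along it to the left, z up. Bays at y = -130, 0, +130 mm; a jar touching the rail has its centre at x = -33 mm. Turned up to 0.15 rad.
- home_jar: screw-lid ingredient jar, amber glass with white paper label and flat green lid; 66 mm diameter over the lower 60 mm, lid 62 mm diameter, 76 mm high overall, about 0.3 kg. Origin: centre of its underside, z up; round, so its yaw means nothing. Already standing in one of the three bays, against the rail; must stay there.
- carton: bystander: green and yellow drinks carton, 55 x 55 mm, 100 mm high plus a 10 mm white cap; loose. Origin: centre of its underside. To one side of the work.
- bottle: bystander: small green bottle with steel cap, 60 mm diameter, 150 mm high; loose. Origin: centre of its underside. To the other side of the work.

How it is judged (in metres and radians):
At the end, for the whole second after the job is handed in: One orange-lidded jar stands on each ring mark, its centre within 16 mm of the mark's centre and no more than 6 mm clear of the rail, upright and at rest; the green-lidded jar has not moved more than 15 mm, the carton and the bottle not more than 30 mm ((((horizontal distance between jar_1 and mark_a below 0.016 m and x of jar_1 in the frame of dock above -0.039 m) and (horizontal distance between jar_2 and mark_b below 0.016 m and x of jar_2 in the frame of dock above -0.039 m)) or ((horizontal distance between jar_1 and mark_b below 0.016 m and x of jar_1 in the frame of dock above -0.039 m) and (horizontal distance between jar_2 and mark_a below 0.016 m and x of jar_2 in the frame of dock above -0.039 m))) and angle between each of jar_1, jar_2's own z axis and vertical below 0.08 rad and height (world z) of each of jar_1, jar_2 below 0.006 m and linear speed of each of jar_1, jar_2 below 0.01 m/s and distance of home_jar from where it was at the start of the episode below 0.015 m and distance of each of carton, bottle from where it was at the start of the episode below 0.03 m); the robot touches nothing.
It fails at once if an orange-lidded jar is lifted off the worktop (its underside's centre more than 10 mm up) (height (world z) of any of jar_1, jar_2 above 0.01 m).
It fails at once if a jar is tipped by more than 0.3 rad (angle between any of jar_1, jar_2, home_jar's own z axis and vertical above 0.3 rad).
It fails at once if the green-lidded jar is moved more than 15 mm, or the carton or bottle more than 30 mm (distance of home_jar from where it was at the start of the episode above 0.015 m or distance of any of carton, bottle from where it was at the start of the episode above 0.03 m).
It also fails if it takes over 64 s, if anything falls off the work surface, if the arm or the gripper's body presses on something with over 40 N, if the wrist force passes 120 N, or if a joint passes its speed limit or range.

## Working session

There is one attempt and no reset: what is moved stays moved. The work goes in short steps, Python scripts to look and compute and a tool call to move; the robot and the scene stay as the last step left them, time stands still between calls to the robot, and variables do not carry over. Pictures are saved under pics/ and viewed, at most 10 in all, crops included, and the job is handed in when it is done.

Besides the shell and the picture viewer there is one more tool, called after ">>>" by a JSON object that holds its "fn" and its "kwargs". apply_moves: Moves the arm, as the interface text tells. Its arguments: {"type":"object","properties":{"deltas":{"type":"array"}},"required":["deltas"]}

```bash
mkdir -p pics; cat > h.py <<'E'
import numpy as np, cv2
from plant import ctrl
def snap(n,f):
    im=ctrl.snapshot(n); cv2.imwrite('pics/'+f,im[:,:,::-1]); return im
def ray(n,px,z):
    p=ctrl.camera_params(n); K=np.array([[p['fx'],0,p['cx']],[0,p['fy'],p['cy']],[0,0,1]])
    u=cv2.undistortPoints(np.array(px,float).reshape(-1,1,2),K,np.array(p['dist_coeffs'],float)).reshape(-1,2)
    T=np.array(p['cam_to_world']); d=np.c_[u[:,0],-u[:,1],-np.ones(len(u))]@T[:3,:3].T
    return T[:3,3]+d*((z-T[2,3])/d[:,2])[:,None]
E
python3 - <<'E'
from h import *
a=snap('scene','s0.png');b=snap('top','t0.png')
for n in('scene','top'): print(ctrl.camera_params(n))
print(ctrl.get_obs())
E
```

```text
{'fx': 492.65123191032905, 'fy': 492.65123191032905, 'cx': 252.55636225811423, 'cy': 185.07540783866673, 'dist_coeffs': array([-0.13156074,  0.        ,  0.        ,  0.        ,  0.        ]), 'cam_to_world': array([[ 0.12780945, -0.74917531,  0.64992391,  1.48008423],
       [ 0.9917741 ,  0.09192171, -0.089076  , -0.15594575],
       [ 0.00699142,  0.65596246,  0.75476114,  1.10717383],
       [ 0.        ,  0.        ,  0.        ,  1.        ]])}
{'fx': 435.32192027464254, 'fy': 435.32192027464254, 'cx': 252.3416798933604, 'cy': 193.20591200002184, 'dist_coeffs': array([-0.13237434,  0.        ,  0.        ,  0.        ,  0.        ]), 'cam_to_world': array([[ 1.46638480e-02,  9.88877187e-01, -1.48009729e-01,
         4.14045150e-01],
       [-9.99892459e-01,  1.44716807e-02, -2.37522282e-03,
        -1.71431479e-02],
       [-2.06854124e-04,  1.48028641e-01,  9.88983053e-01,
         1.07894286e+00],
       [ 0.00000000e+00,  0.00000000e+00,  0.00000000e+00,
         1.00000000e+00]])}
{'clock': 0.1, 'joint_pos': array([-6.05537383e+01,  2.05870216e+01,  6.38931074e-01, -1.78134883e-02,
       -7.01374852e+01, -1.65060566e+01]), 'qvel': array([ 0.01116005, -0.15404529,  0.16630835, -0.0184041 ,  0.09149379,
       -0.05407692]), 'tau': array([-2.96135586e-03, -5.84165668e+01,  2.93752956e+01,  7.01543793e+00,
        1.02065282e-02, -5.99371629e-05]), 'tool_pos': array([ 0.15101565, -0.6574285 ,  0.22571895]), 'orientation': array([ 1.79913193e+02, -8.25908634e-03, -1.67065854e+02]), 'force': array([0.15411599, 0.62056583, 0.09320069]), 'moment': array([ 0.02904336, -0.02279446, -0.03224822]), 'gripper_force': 0.0, 'opening': 0.08776488815370635}
```

View pics/t0.png

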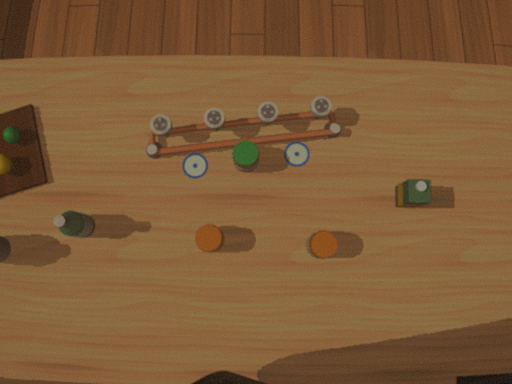

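View pics/s0.png

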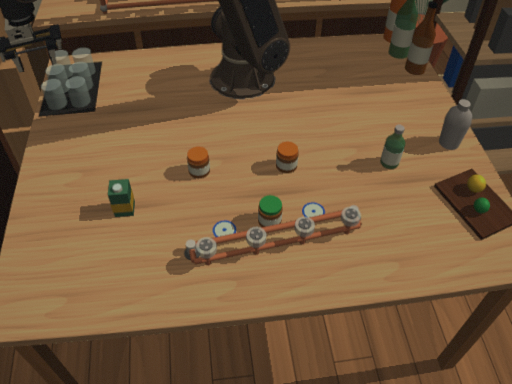

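The top view shows the empty ring marks at about (195,166) and (297,154), with the green lid between them at (246,154). The orange lids are at (209,238) and (324,244), the bottle at about (75,224) and the carton at (414,193). The scene view agrees with this.

```bash
cat >> h.py <<'E'
def blobs(im,lo,hi,amin=60):
    m=cv2.inRange(cv2.cvtColor(im,cv2.COLOR_RGB2HSV),lo,hi)
    n,l,s,c=cv2.connectedComponentsWithStats(m)
    return [(c[i].round(1),s[i][:5]) for i in range(1,n) if s[i][4]>amin]
E
python3 - <<'E'
from h import *
b=cv2.imread('pics/t0.png')[:,:,::-1].copy(); 
hsv=cv2.cvtColor(b,cv2.COLOR_RGB2HSV)
for p in [(209,238),(324,244),(246,154),(195,157),(200,170),(240,143)]: print(p,hsv[p[1],p[0]])
for nm,lo,hi,z in[('orange',(5,215,150),(14,255,255),.076),('green',(45,150,60),(80,255,255),.076),('blue',(100,80,50),(130,255,255),0)]:
    for c,s in blobs(b,lo,hi,40): print(nm,c,s,ray('top',[c],z).round(4))
# ring outlines: non-wood (blue or white) fill bounding centre
m=cv2.inRange(hsv,(100,80,50),(130,255,255))
cs,_=cv2.findContours(m,cv2.RETR_EXTERNAL,cv2.CHAIN_APPROX_NONE)
for c in cs:
    if len(c)>30:
        e=cv2.fitEllipse(c); print('ring',e,ray('top',[e[0]],0).round(4))
print('pipe ends',ray('top',[(153,150),(335,129)],.02),'bottle',ray('top',[(60,221)],.15),'carton',ray('top',[(421,186)],.11))
E
```

```text
(209, 238) [ 13 211 139]
(324, 244) [ 13 197 141]
(246, 154) [ 53 126 101]
(195, 157) [ 28  52 141]
(200, 170) [ 29  48 142]
(240, 143) [ 54 151  98]
blue [194.9 164.6] [183 154  25  24  72] [[0.6468 0.1323 0.    ]]
ring ((194.74978637695312, 165.26429748535156), (22.811195373535156, 23.574880599975586), 59.527587890625) [[0.6451 0.1326 0.    ]]
ring ((295.3055419921875, 153.68185424804688), (23.428146362304688, 25.627222061157227), 95.20185852050781) [[ 0.6789 -0.1225  0.    ]]
pipe ends [[ 0.67886438  0.2371457   0.02      ]
 [ 0.74016315 -0.22172108  0.02      ]] bottle [[0.48510966 0.40695401 0.15      ]] carton [[ 0.58152697 -0.40310903  0.11      ]]
```

```bash
python3 - <<'E'
from h import *
b=cv2.imread('pics/t0.png')[:,:,::-1].copy(); s0=cv2.imread('pics/s0.png')[:,:,::-1].copy()
hsv=cv2.cvtColor(b,cv2.COLOR_RGB2HSV)
for n,im in(('top',b),('scene',s0)):
  for nm,lo,hi,z in[('orange',(4,180,120),(15,255,255),.076),('green',(45,100,60),(75,255,255),.076)]:
    for c,s in blobs(im,lo,hi,100): print(n,nm,c,s,ray(n,[c],z).round(4))
m=cv2.inRange(hsv,(15,0,125),(90,75,255))|cv2.inRange(hsv,(95,60,40),(130,255,255))
m=cv2.morphologyEx(m,cv2.MORPH_CLOSE,np.ones((3,3)))
cs,_=cv2.findContours(m,cv2.RETR_EXTERNAL,cv2.CHAIN_APPROX_NONE)
for c in cs:
    if cv2.contourArea(c)>250:
        e=cv2.fitEllipse(c); print('ring',np.round(e[0],1),np.round(e[1],1),ray('top',[e[0]],0).round(4))
c=ctrl.camera_params('wrist'); print(c['mount'],c['fx'])
E
```

```text
top orange [207.9 237.6] [195 225  26  26 529] [[0.4594 0.086  0.076 ]]
top orange [323.6 243.9] [311 231  26  27 547] [[ 0.4486 -0.1805  0.076 ]]
top green [  8.7 134. ] [  3 127  13  15 139] [[0.705 0.597 0.076]]
top green [245.2 152.6] [233 141  25  24 474] [[0.661  0.0036 0.076 ]]
scene orange [287.8 148.7] [278 142  20  14 230] [[0.4629 0.0879 0.076 ]]
scene orange [197.5 153.7] [188 147  20  14 237] [[ 0.4513 -0.1793  0.076 ]]
scene green [120.3 187.2] [109 180  21  18 130] [[ 0.5551 -0.4006  0.076 ]]
scene green [270.5 204.3] [260 195  22  20 331] [[0.6658 0.0048 0.076 ]]
scene green [483.2 203.6] [477 197  13  14 133] [[0.7379 0.5935 0.076 ]]
ring [194.8 165.3] [23.2 24.2] [[0.645  0.1325 0.    ]]
ring [296.9 153.5] [21.9 24.2] [[ 0.6794 -0.1266  0.    ]]
[[ 1.63344318e-03  9.61384389e-01  2.75204265e-01  7.36891807e-02]
 [ 9.99998479e-01 -1.73858169e-03  1.38095983e-04  1.53046450e-04]
 [ 6.11228420e-04  2.75203621e-01 -9.61385767e-01 -1.57606880e-01]
 [ 0.00000000e+00  0.00000000e+00  0.00000000e+00  1.00000000e+00]] 287.56878211365597
```

>>> {"fn": "apply_moves", "kwargs": {"deltas": [{"fingers":46,"delta_pos":[-35,40,0],"angular":[0,0,1]},{"fingers":46,"delta_pos":[-68,80,0],"angular":[0,0,2]},{"fingers":46,"delta_pos":[-102,120,0],"angular":[0,0,3]},{"fingers":46,"delta_pos":[-136,160,0],"angular":[0,0,4]},{"fingers":46,"delta_pos":[-170,200,0],"angular":[0,0,5.4]},{"fingers":46,"delta_pos":[-204,240,0],"angular":[0,0,5.4]},{"fingers":46,"delta_pos":[-238,280,0],"angular":[0,0,5.4]},{"fingers":46,"delta_pos":[-272,320,0],"angular":[0,0,5.4]},{"fingers":46,"delta_pos":[-306,360,0],"angular":[0,0,5.4]},{"fingers":46,"delta_pos":[-325,383,0],"angular":[0,0,5.4]}]}}

```text
clock: 1.1
tool_pos: [0.3814, -0.2119, 0.2267]
orientation: [-180.0, 0.0, -172.5]
force: [1.1, -0.1, -0.1]
opening: 0.0459
gripper_force: 0.0
```

```bash
cat >> h.py <<'E'
from scipy.spatial.transform import Rotation as Ro
def go(x,y,z,yaw=-172.5):
    o=ctrl.get_obs(); R=Ro.from_euler('xyz',o['orientation'],degrees=True); T=Ro.from_euler('xyz',[180,0,yaw],degrees=True)
    print('delta',(R.inv().apply(np.array([x,y,z])-o['tool_pos'])*1000).round(1),(R.inv()*T).as_rotvec(degrees=True).round(2),'at',o['tool_pos'].round(4),o['orientation'].round(2),o['clock'],o['opening'],o['force'].round(1))
def wr(px,z,o,name='wrist'):
    p=ctrl.camera_params('wrist'); K=np.array([[p['fx'],0,p['cx']],[0,p['fy'],p['cy']],[0,0,1]])
    u=cv2.undistortPoints(np.array(px,float).reshape(-1,1,2),K,np.array(p['dist_coeffs'],float)).reshape(-1,2)
    W=np.eye(4); W[:3,:3]=Ro.from_euler('xyz',o['orientation'],degrees=True).as_matrix(); W[:3,3]=o['tool_pos']
    T=W@np.array(p['mount']); d=np.c_[u[:,0],-u[:,1],-np.ones(len(u))]@T[:3,:3].T
    return T[:3,3]+d*((z-T[2,3])/d[:,2])[:,None]
E
python3 - <<'E'
from h import *
o=ctrl.get_obs(); im=snap('wrist','w1.png')
go(.393,-.190,.020)
for nm,lo,hi in[('orange',(4,180,100),(15,255,255)),('green',(45,100,60),(75,255,255))]:
    for c,s in blobs(im,lo,hi,300): print(nm,c,s,wr([c],.076,o).round(4))
E
```

```text
delta [-10.2  15.8 206.9] [0.04 0.14 0.24] at [ 0.3845 -0.2072  0.2268] [ 1.7996e+02  1.4000e-01 -1.7226e+02] 1.15 0.046079466387436006 [ 1.1  3.5 -0.8]
orange [270.9 232.4] [ 246  207   49   47 1851] [[ 0.442  -0.1846  0.076 ]]
```

View pics/w1.png

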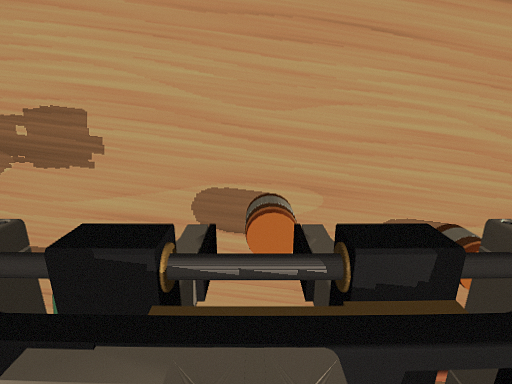

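The wrist view shows the right-hand jar at about (271,232), between the open fingers and partly hidden by the gripper rod. The other jar is at the right edge. This agrees with the top view to within 5 mm, so I'll descend behind the jar.

>>> {"fn": "apply_moves", "kwargs": {"deltas": [{"fingers":46,"delta_pos":[-10,17,0],"angular":[0,0,0]},{"fingers":46,"delta_pos":[-10,17,30],"angular":[0,0,0]},{"fingers":46,"delta_pos":[-10,17,65],"angular":[0,0,0]},{"fingers":46,"delta_pos":[-10,17,100],"angular":[0,0,0]},{"fingers":46,"delta_pos":[-10,17,135],"angular":[0,0,0]},{"fingers":46,"delta_pos":[-10,17,165],"angular":[0,0,0]},{"fingers":46,"delta_pos":[-10,17,185],"angular":[0,0,0]},{"fingers":46,"delta_pos":[-10,17,198],"angular":[0,0,0]},{"fingers":46,"delta_pos":[-10,17,205],"angular":[0,0,0]},{"fingers":46,"delta_pos":[-10,17,205],"angular":[0,0,0]}]}}

```text
clock: 2.15
tool_pos: [0.3881, -0.1957, 0.0208]
orientation: [180.0, -0.1, -172.5]
force: [0.3, 0.3, 0.6]
opening: 0.0458
gripper_force: 0.0
```

```bash
python3 - <<'E'
from h import *
go(.6794-.0332*.991,-.1255-.0332*.1305,.020)
im=snap('top','t1.png')
for c,s in blobs(im,(4,180,100),(15,255,255),100): print(c,s,ray('top',[c],.076).round(4))
E
```

```text
delta [-264.8   31.5    0.3] [ 0.02 -0.11  0.03] at [ 0.3881 -0.1957  0.0208] [ 1.7998e+02 -1.1000e-01 -1.7247e+02] 2.15 0.04584885043977302 [0.3 0.3 0.6]
[207.8 233.9] [195 225  28  22 372] [[0.4679 0.0865 0.076 ]]
[323.3 238.5] [310 231  27  14 301] [[ 0.461  -0.1798  0.076 ]]
```

>>> {"fn": "apply_moves", "kwargs": {"deltas": [{"fingers":46,"delta_pos":[-5,8,0],"angular":[0,0,0]},{"fingers":46,"delta_pos":[-18,8,0],"angular":[0,0,0]},{"fingers":46,"delta_pos":[-25,8,0],"angular":[0,0,0]},{"fingers":46,"delta_pos":[-31,8,0],"angular":[0,0,0]},{"fingers":46,"delta_pos":[-40,9,0],"angular":[0,0,0]},{"fingers":46,"delta_pos":[-54,10.5,0],"angular":[0,0,0]},{"fingers":46,"delta_pos":[-69,12,0],"angular":[0,0,0]},{"fingers":46,"delta_pos":[-84,13.5,0],"angular":[0,0,0]},{"fingers":46,"delta_pos":[-99,15,0],"angular":[0,0,0]},{"fingers":46,"delta_pos":[-110,16,0],"angular":[0,0,0]}]}}

```text
clock: 3.2
tool_pos: [0.4974, -0.165, 0.0215]
orientation: [-180.0, 0.0, -172.4]
force: [-1.6, -0.5, -0.1]
opening: 0.0463
gripper_force: 2.2
```

```bash
python3 - <<'E'
from h import *
go(.6794-.0332*.991,-.1255-.0332*.1305,.020)
im=snap('top','t2.png')
for c,s in blobs(im,(4,180,100),(15,255,255),100): print(c,s,ray('top',[c],.076).round(4))
snap('scene','s2.png')
E
```

```text
delta [-152.4   15.3    1.5] [-0.    0.02  0.06] at [ 0.4974 -0.165   0.0215] [-1.8000e+02  2.0000e-02 -1.7244e+02] 3.2 0.04626401007974096 [-1.6 -0.5 -0.1]
```

View pics/s2.png

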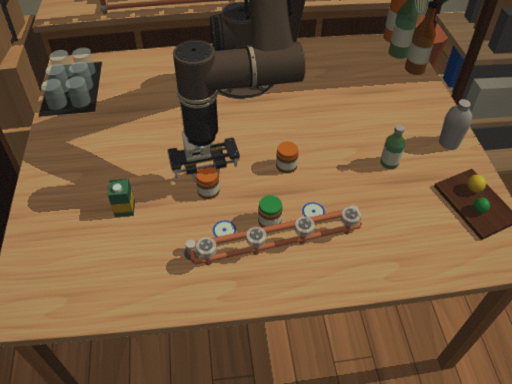

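The jar at (207,182) is upright and nested ahead of the fingers, heading for the left-hand mark at (224,229) in this view. I'll keep pushing.

>>> {"fn": "apply_moves", "kwargs": {"deltas": [{"fingers":46,"delta_pos":[-8,1,0],"angular":[0,0,0]},{"fingers":46,"delta_pos":[-20,2,0],"angular":[0,0,0]},{"fingers":46,"delta_pos":[-35,4,0],"angular":[0,0,0]},{"fingers":46,"delta_pos":[-50,5,0],"angular":[0,0,0]},{"fingers":46,"delta_pos":[-65,7,0],"angular":[0,0,0]},{"fingers":46,"delta_pos":[-80,8.5,0],"angular":[0,0,0]},{"fingers":46,"delta_pos":[-95,10,0],"angular":[0,0,0]},{"fingers":46,"delta_pos":[-107,11.5,0],"angular":[0,0,0]},{"fingers":46,"delta_pos":[-116,12,0],"angular":[0,0,0]},{"fingers":46,"delta_pos":[-120,12.5,0],"angular":[0,0,0]}]}}

```text
clock: 4.3
tool_pos: [0.6139, -0.137, 0.0214]
orientation: [-180.0, -0.0, -172.5]
force: [-2.9, -0.5, 0.1]
opening: 0.0463
gripper_force: 1.2
```

```bash
python3 - <<'E'
from h import *
go(.6794-.0332*.991,-.1255-.0332*.1305,.020)
im=snap('scene','s3.png')
for c,s in blobs(im,(4,180,100),(15,255,255),100): print(c,s,ray('scene',[c],.076).round(4))
E
```

```text
delta [-33.3   2.9   1.4] [-0.   -0.    0.05] at [ 0.6139 -0.137   0.0214] [-180.     -0.   -172.45] 4.3 0.046292144923613755 [-2.9 -0.5  0.1]
[288.  149.4] [278 142  20  17 259] [[0.4659 0.088  0.076 ]]
[220.6 206.4] [209 197  23  20 335] [[ 0.6566 -0.1287  0.076 ]]
```

>>> {"fn": "apply_moves", "kwargs": {"deltas": [{"fingers":46,"delta_pos":[-4,0.5,0],"angular":[0,0,0]},{"fingers":46,"delta_pos":[-9,1,0],"angular":[0,0,0]},{"fingers":46,"delta_pos":[-14,1,0],"angular":[0,0,0]},{"fingers":46,"delta_pos":[-18,1.5,0],"angular":[0,0,0]},{"fingers":46,"delta_pos":[-21,2,0],"angular":[0,0,0]},{"fingers":46,"delta_pos":[-23,2,0],"angular":[0,0,0]},{"fingers":46,"delta_pos":[-24,2,0],"angular":[0,0,0]}]}}

```text
clock: 5.05
tool_pos: [0.6366, -0.1321, 0.0215]
orientation: [180.0, -0.0, -172.5]
force: [-1.8, -0.2, 0.3]
opening: 0.0455
gripper_force: 1.0
```

```bash
python3 - <<'E'
from h import *
go(.6794-.0332*.991,-.1255-.0332*.1305,.020)
im=snap('scene','s4.png')
for nm,lo,hi in[('orange',(4,180,120),(15,255,255)),('green',(45,100,60),(75,255,255))]:
  for c,s in blobs(im,lo,hi,100): print(c,s,ray('scene',[c],.076).round(4))
E
```

```text
delta [-10.1   1.    1.5] [ 0.   -0.01  0.04] at [ 0.6366 -0.1321  0.0215] [ 1.8000e+02 -1.0000e-02 -1.7246e+02] 5.05 0.0455107952629843 [-1.8 -0.2  0.3]
[287.8 148.9] [278 142  20  16 241] [[0.4638 0.0878 0.076 ]]
[223.1 212.3] [211 204  24  18 301] [[ 0.6773 -0.1238  0.076 ]]
[270.4 204.7] [260 195  22  20 344] [[0.6671 0.0043 0.076 ]]
[482.4 204.2] [475 197  15  15 165] [[0.7396 0.5903 0.076 ]]
```

>>> {"fn": "apply_moves", "kwargs": {"deltas": [{"fingers":46,"delta_pos":[-2,0,0],"angular":[0,0,0]},{"fingers":46,"delta_pos":[-4,0,0],"angular":[0,0,0]},{"fingers":46,"delta_pos":[-5,0,0],"angular":[0,0,0]},{"fingers":46,"delta_pos":[-6,0,0],"angular":[0,0,0]},{"fingers":46,"delta_pos":[-6.5,0,0],"angular":[0,0,0]},{"fingers":46,"delta_pos":[-7,0,0],"angular":[0,0,0]},{"fingers":46,"delta_pos":[-7,0,0],"angular":[0,0,0]}]}}

```text
clock: 5.8
tool_pos: [0.6435, -0.1312, 0.0216]
orientation: [-180.0, 0.0, -172.5]
force: [-1.1, -0.3, 0.3]
opening: 0.0461
gripper_force: 0.8
```

No rail contact yet, so I'll creep on.

>>> {"fn": "apply_moves", "kwargs": {"deltas": [{"fingers":46,"delta_pos":[-1,0,0],"angular":[0,0,0]},{"fingers":46,"delta_pos":[-2,0,0],"angular":[0,0,0]},{"fingers":46,"delta_pos":[-3,0,0],"angular":[0,0,0]},{"fingers":46,"delta_pos":[-3,0,0],"angular":[0,0,0]}]}}

```text
clock: 6.2
tool_pos: [0.646, -0.1309, 0.0214]
orientation: [180.0, -0.1, -172.5]
force: [-3.6, 0.4, 0.9]
opening: 0.0458
gripper_force: 1.6
```

```bash
python3 - <<'E'
from h import *
go(.6794-.0332*.991,-.1255-.0332*.1305,.020)
im=snap('scene','s5.png')
for nm,lo,hi in[('orange',(4,180,120),(15,255,255)),('green',(45,100,60),(75,255,255))]:
  for c,s in blobs(im,lo,hi,100): print(c,s,ray('scene',[c],.076).round(4))
cv2.imwrite('pics/s5c.png',cv2.resize(im[150:280,150:380,::-1],None,fx=3,fy=3,interpolation=cv2.INTER_CUBIC))
E
```

```text
delta [-0.6  1.   1.4] [ 0.01 -0.06  0.03] at [ 0.646  -0.1309  0.0214] [ 1.7999e+02 -6.0000e-02 -1.7247e+02] 6.2 0.04582726687725707 [-3.6  0.4  0.9]
[287.9 149. ] [278 142  20  16 243] [[0.4642 0.088  0.076 ]]
[223.9 215.1] [212 207  24  18 305] [[ 0.6869 -0.1226  0.076 ]]
[270.4 204.6] [260 195  22  20 342] [[0.6668 0.0044 0.076 ]]
[482.5 204. ] [476 197  14  15 160] [[0.739  0.5909 0.076 ]]
```

View pics/s5c.png

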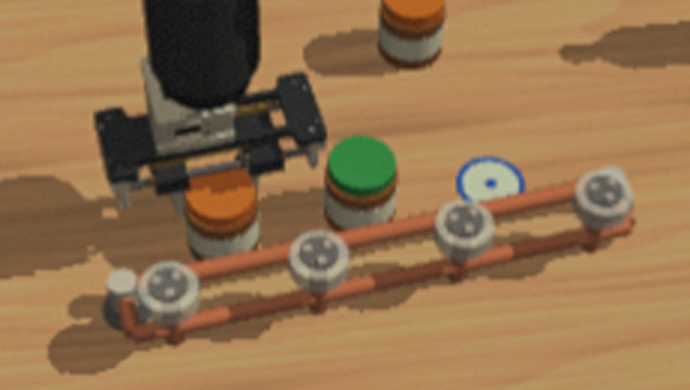

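The jar stands at the rail in crop pixels (222,215), similar to the green jar at (360,185). The force is starting to rise, so I'll nudge 2 mm more to confirm contact.

>>> {"fn": "apply_moves", "kwargs": {"deltas": [{"fingers":46,"delta_pos":[-1,0,0],"angular":[0,0,0]},{"fingers":46,"delta_pos":[-2,0,0],"angular":[0,0,0]},{"fingers":46,"delta_pos":[-2,0,0],"angular":[0,0,0]}]}}

```text
clock: 6.55
tool_pos: [0.6464, -0.1308, 0.0212]
orientation: [180.0, -0.2, -172.5]
force: [-8.1, -0.8, 3.6]
opening: 0.046
gripper_force: 4.7
```

Rail contact is confirmed: the force rose to 8 N and the tool stalled. I'll retract straight back and then lift.

>>> {"fn": "apply_moves", "kwargs": {"deltas": [{"fingers":46,"delta_pos":[4,0,0],"angular":[0,0,0]},{"fingers":46,"delta_pos":[15,0,0],"angular":[0,0,0]},{"fingers":46,"delta_pos":[40,0,0],"angular":[0,0,0]},{"fingers":46,"delta_pos":[70,0,0],"angular":[0,0,0]},{"fingers":46,"delta_pos":[90,0,-30],"angular":[0,0,0]},{"fingers":46,"delta_pos":[110,0,-70],"angular":[0,0,0]},{"fingers":46,"delta_pos":[145,0,-105],"angular":[0,0,0]},{"fingers":46,"delta_pos":[180,15,-130],"angular":[0,0,0]},{"fingers":46,"delta_pos":[215,40,-140],"angular":[0,0,0]},{"fingers":46,"delta_pos":[230,60,-140],"angular":[0,0,0]}]}}

```text
clock: 7.55
tool_pos: [0.4109, -0.1011, 0.1634]
orientation: [180.0, 0.3, -172.5]
force: [0.9, 0.5, -0.3]
opening: 0.046
gripper_force: 0.0
```

```bash
python3 - <<'E'
from h import *
im=snap('top','t6.png')
for nm,lo,hi in[('orange',(4,180,120),(15,255,255)),('green',(45,100,60),(75,255,255))]:
  for c,s in blobs(im,lo,hi,100): print(c,s,ray('top',[c],.076).round(4))
# J1 (0.461,0.0865), staging 0.064 back along dock x
go(.461-.064*.991,.0865-.064*.1305,.020)
E
```

```text
[299.1 146.3] [286 134  27  25 533] [[ 0.6784 -0.1241  0.076 ]]
[208.4 236. ] [195 225  27  23 474] [[0.4631 0.0849 0.076 ]]
[  9.4 134.4] [  3 127  14  16 162] [[0.7039 0.595  0.076 ]]
[245.2 152.7] [233 141  25  24 475] [[0.6608 0.0036 0.076 ]]
delta [-11.1 177.6 143.2] [ 0.1   0.26 -0.05] at [ 0.409  -0.0998  0.1628] [ 179.9     0.26 -172.55] 7.6 0.04622862434869426 [-4.  -0.  -0.9]
```

>>> {"fn": "apply_moves", "kwargs": {"deltas": [{"fingers":46,"delta_pos":[-5,35,0],"angular":[0,0,0]},{"fingers":46,"delta_pos":[-10,75,0],"angular":[0,0,0]},{"fingers":46,"delta_pos":[-15,115,0],"angular":[0,0,0]},{"fingers":46,"delta_pos":[-18,150,0],"angular":[0,0,0]},{"fingers":46,"delta_pos":[-18,172,0],"angular":[0,0,0]},{"fingers":46,"delta_pos":[-18,177,0],"angular":[0,0,0]},{"fingers":46,"delta_pos":[-18,177,15],"angular":[0,0,0]},{"fingers":46,"delta_pos":[-18,177,40],"angular":[0,0,0]},{"fingers":46,"delta_pos":[-18,177,60],"angular":[0,0,0]},{"fingers":46,"delta_pos":[-18,177,62],"angular":[0,0,0]}]}}

```text
clock: 8.6
tool_pos: [0.4059, 0.0753, 0.0978]
orientation: [-179.9, -0.2, -172.5]
force: [-0.2, -0.1, -0.3]
opening: 0.0459
gripper_force: 0.0
```

```bash
python3 - <<'E'
from h import *
go(.460-.056*.991,.086-.056*.1305,.020)
E
```

```text
delta [ 0.7  3.6 77.8] [-0.06 -0.15  0.  ] at [0.4059 0.0753 0.0978] [-1.7994e+02 -1.5000e-01 -1.7250e+02] 8.6 0.045868000564340365 [-0.2 -0.1 -0.3]
```

>>> {"fn": "apply_moves", "kwargs": {"deltas": [{"fingers":46,"delta_pos":[1,3,10],"angular":[0,0,0]},{"fingers":46,"delta_pos":[1,3.5,30],"angular":[0,0,0]},{"fingers":46,"delta_pos":[1,3.5,50],"angular":[0,0,0]},{"fingers":46,"delta_pos":[1,3.5,67],"angular":[0,0,0]},{"fingers":46,"delta_pos":[1,3.5,75],"angular":[0,0,0]},{"fingers":46,"delta_pos":[1,3.5,77],"angular":[0,0,0]},{"fingers":46,"delta_pos":[1,3.5,77],"angular":[0,0,0]}]}}

```text
clock: 9.3
tool_pos: [0.4061, 0.0802, 0.023]
orientation: [180.0, 0.0, -172.5]
force: [-0.7, 0.2, 1.0]
opening: 0.0461
gripper_force: 0.0
```

```bash
python3 - <<'E'
from h import *
go(.645-.033*.991,.1325-.033*.1305,.020)
im=snap('scene','s7.png')
for c,s in blobs(im,(4,180,120),(15,255,255),100): print(c,s,ray('scene',[c],.076).round(4))
E
```

```text
delta [-210.7   20.5    3.1] [0.01 0.03 0.04] at [0.4061 0.0802 0.023 ] [ 1.7999e+02  3.0000e-02 -1.7246e+02] 9.3 0.04605791966391138 [-0.7  0.2  1. ]
[287.8 148.8] [278 142  20  15 235] [[0.4633 0.0879 0.076 ]]
[223.4 213.9] [212 205  24  18 338] [[ 0.6828 -0.1235  0.076 ]]
```

>>> {"fn": "apply_moves", "kwargs": {"deltas": [{"fingers":46,"delta_pos":[-6,0,1],"angular":[0,0,0]},{"fingers":46,"delta_pos":[-13,0,2],"angular":[0,0,0]},{"fingers":46,"delta_pos":[-19,0,2],"angular":[0,0,0]},{"fingers":46,"delta_pos":[-25,0.5,2],"angular":[0,0,0]},{"fingers":46,"delta_pos":[-35,1.5,2],"angular":[0,0,0]},{"fingers":46,"delta_pos":[-48,3,2],"angular":[0,0,0]},{"fingers":46,"delta_pos":[-62,4.5,2],"angular":[0,0,0]},{"fingers":46,"delta_pos":[-77,6,2],"angular":[0,0,0]},{"fingers":46,"delta_pos":[-90,7.5,2],"angular":[0,0,0]},{"fingers":46,"delta_pos":[-98,8.5,2],"angular":[0,0,0]}]}}

```text
clock: 10.35
tool_pos: [0.5033, 0.1016, 0.0204]
orientation: [-180.0, 0.0, -172.5]
force: [-3.6, 0.3, 2.0]
opening: 0.0461
gripper_force: 1.6
```

```bash
python3 - <<'E'
from h import *
go(.645-.033*.991,.1325-.033*.1305,.020)
im=snap('scene','s8.png')
for c,s in blobs(im,(4,180,100),(15,255,255),100): print(c,s,ray('scene',[c],.076).round(4))
E
```

```text
delta [-111.5   12.1    0.4] [-0.    0.02  0.03] at [0.5033 0.1016 0.0204] [-1.8000e+02  2.0000e-02 -1.7247e+02] 10.35 0.046062257579562 [-3.6  0.3  2. ]
[300.1 168.2] [289 161  21  17 254] [[0.5452 0.1091 0.076 ]]
[223.6 214.6] [212 205  24  21 367] [[ 0.6851 -0.1232  0.076 ]]
```

>>> {"fn": "apply_moves", "kwargs": {"deltas": [{"fingers":46,"delta_pos":[-6,0.5,0],"angular":[0,0,0]},{"fingers":46,"delta_pos":[-18,2,0],"angular":[0,0,0]},{"fingers":46,"delta_pos":[-32,3.5,0],"angular":[0,0,0]},{"fingers":46,"delta_pos":[-47,5,0],"angular":[0,0,0]},{"fingers":46,"delta_pos":[-61,6.5,0],"angular":[0,0,0]},{"fingers":46,"delta_pos":[-74,8,0],"angular":[0,0,0]},{"fingers":46,"delta_pos":[-85,9.5,0],"angular":[0,0,0]},{"fingers":46,"delta_pos":[-92,10.5,0],"angular":[0,0,0]},{"fingers":46,"delta_pos":[-96,11,0],"angular":[0,0,0]},{"fingers":46,"delta_pos":[-98,11,0],"angular":[0,0,0]}]}}

```text
clock: 11.4
tool_pos: [0.5975, 0.125, 0.0205]
orientation: [180.0, -0.0, -172.5]
force: [-2.2, -0.2, -0.3]
opening: 0.0456
gripper_force: 1.1
```

```bash
python3 - <<'E'
from h import *
go(.645-.033*.991,.1325-.033*.1305,.020)
im=snap('scene','s9.png')
for nm,lo,hi in[('orange',(4,180,120),(15,255,255)),('green',(45,100,60),(75,255,255))]:
  for c,s in blobs(im,lo,hi,100): print(c,s,ray('scene',[c],.076).round(4))
E
```

```text
delta [-15.1   1.3   0.5] [ 0.   -0.02  0.03] at [0.5975 0.125  0.0205] [ 1.8000e+02 -2.0000e-02 -1.7247e+02] 11.4 0.045559477695565315 [-2.2 -0.2 -0.3]
[315.1 192.2] [304 185  21  16 244] [[0.6388 0.133  0.076 ]]
[223.5 213.9] [212 205  24  20 357] [[ 0.6828 -0.1233  0.076 ]]
[120.3 186.7] [109 180  21  16 123] [[ 0.5532 -0.4007  0.076 ]]
[270.3 204.6] [259 195  23  20 346] [[0.6668 0.0041 0.076 ]]
[482.6 204. ] [476 197  14  15 159] [[0.739  0.5912 0.076 ]]
```

>>> {"fn": "apply_moves", "kwargs": {"deltas": [{"fingers":46,"delta_pos":[-3,0,0],"angular":[0,0,0]},{"fingers":46,"delta_pos":[-6,0.5,0],"angular":[0,0,0]},{"fingers":46,"delta_pos":[-9,0.5,0],"angular":[0,0,0]},{"fingers":46,"delta_pos":[-11,0.5,0],"angular":[0,0,0]},{"fingers":46,"delta_pos":[-12,0.5,0],"angular":[0,0,0]},{"fingers":46,"delta_pos":[-13,0.5,0],"angular":[0,0,0]},{"fingers":46,"delta_pos":[-13,0.5,0],"angular":[0,0,0]}]}}

```text
clock: 12.15
tool_pos: [0.6104, 0.1272, 0.0205]
orientation: [180.0, 0.0, -172.5]
force: [-0.1, -0.1, -0.8]
opening: 0.046
gripper_force: 0.7
```

>>> {"fn": "apply_moves", "kwargs": {"deltas": [{"fingers":46,"delta_pos":[-1,0,0],"angular":[0,0,0]},{"fingers":46,"delta_pos":[-2,0,0],"angular":[0,0,0]},{"fingers":46,"delta_pos":[-2,0,0],"angular":[0,0,0]}]}}

```text
clock: 12.45
tool_pos: [0.6119, 0.1273, 0.0205]
orientation: [-180.0, -0.0, -172.5]
force: [-2.7, -0.2, 0.3]
opening: 0.0459
gripper_force: 1.5
```

>>> {"fn": "apply_moves", "kwargs": {"deltas": [{"fingers":46,"delta_pos":[-1,0,0],"angular":[0,0,0]},{"fingers":46,"delta_pos":[-2,0,0],"angular":[0,0,0]},{"fingers":46,"delta_pos":[-2,0,0],"angular":[0,0,0]}]}}

```text
clock: 12.75
tool_pos: [0.6123, 0.1272, 0.0203]
orientation: [-180.0, -0.2, -172.5]
force: [-9.7, 0.5, 5.6]
opening: 0.0463
gripper_force: 4.3
```

Rail contact again at 10 N. I'll retract and check.

>>> {"fn": "apply_moves", "kwargs": {"deltas": [{"fingers":46,"delta_pos":[4,0,0],"angular":[0,0,0]},{"fingers":46,"delta_pos":[15,0,0],"angular":[0,0,0]},{"fingers":46,"delta_pos":[40,0,0],"angular":[0,0,0]},{"fingers":46,"delta_pos":[70,0,0],"angular":[0,0,0]},{"fingers":46,"delta_pos":[90,0,-30],"angular":[0,0,0]},{"fingers":46,"delta_pos":[110,0,-70],"angular":[0,0,0]},{"fingers":46,"delta_pos":[140,0,-105],"angular":[0,0,0]},{"fingers":46,"delta_pos":[170,0,-130],"angular":[0,0,0]},{"fingers":46,"delta_pos":[185,0,-140],"angular":[0,0,0]},{"fingers":46,"delta_pos":[185,0,-140],"angular":[0,0,0]}]}}

```text
clock: 13.75
tool_pos: [0.4302, 0.1037, 0.1628]
orientation: [179.8, 0.3, -172.4]
force: [0.7, -0.1, -1.1]
opening: 0.0462
gripper_force: 0.0
```

```bash
python3 - <<'E'
from h import *
for n in('top','scene'):
  im=snap(n,n+'10.png')
  for nm,lo,hi in[('orange',(4,180,120),(15,255,255)),('green',(45,100,60),(75,255,255))]:
    for c,s in blobs(im,lo,hi,100): print(n,nm,c,s,ray(n,[c],.076).round(4))
  if n=='top': cv2.imwrite('pics/t10c.png',cv2.resize(im[90:200,130:350,::-1],None,fx=3.5,fy=3.5,interpolation=cv2.INTER_CUBIC))
E
```

```text
top orange [299.1 146.2] [287 133  26  26 532] [[ 0.6787 -0.1241  0.076 ]]
top orange [190.8 158.6] [178 146  26  26 519] [[0.6448 0.1321 0.076 ]]
top green [  9.5 134.3] [  3 127  14  16 165] [[0.7042 0.5947 0.076 ]]
top green [245.2 152.6] [233 141  25  24 476] [[0.661  0.0036 0.076 ]]
scene orange [316.  194.6] [305 187  22  17 292] [[0.6475 0.1337 0.076 ]]
scene orange [223.3 213.8] [212 205  23  18 336] [[ 0.6824 -0.1238  0.076 ]]
scene green [121.1 186.8] [109 180  21  16 114] [[ 0.5539 -0.3984  0.076 ]]
scene green [270.5 204.4] [260 195  22  20 333] [[0.6662 0.0048 0.076 ]]
scene green [482.8 203.7] [476 197  14  15 143] [[0.7381 0.5922 0.076 ]]
```

View pics/t10c.png

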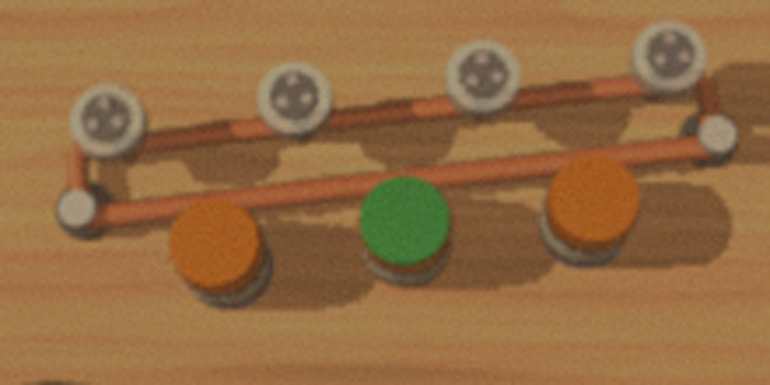

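All three lids, at crop pixels (215,245), (405,220) and (592,203), lie in one line along the rail. Both orange jars are within 2 mm of their marks and the green jar hasn't moved, so I'll hand in.

```bash
python3 -c "
from plant import ctrl
print(ctrl.close_job())"
```

```text
the job is handed in; nothing more can be done
None
```

Both orange-lidded jars now stand against the copper rail, within about 2 mm of their mark centres in the last top view; the green-lidded jar had not moved, nothing came near the carton or bottle, and the job was handed in at about 14 s with no verdict returned.

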